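# Close the guarded glue press on a plinth blank

### The job

Push the wooden plinth blank along its channel until it is fully home against the back stop under the press plunger, sliding it with the fingertips and never lifting it. Then reach down through the window of the guard, without touching the guard, press the lever paddle right down to its stop, and finish there: the program ends while the fingers still hold the lever down. Leave the glue bottle, the figure and the mug alone.

Things in the scene. Friction and masses are not known exactly. Their poses are not given: they have to be found in the camera images.
- press: Grey bench glue press, fixed, with a base plate 340 (x) x 400 (y) x 25 mm. Origin: centre of the base's underside, on the table; x points from its open front to its back, y to its left, z up. The channel for the blank runs along x at y = -100 mm. Lever hinge: along y, at x = +125 mm, 75 mm above the table.
- stop (a point): Middle of the back stop's face, at x = +100, y = -100, z = 40 mm in the press frame. From here the channel runs 270 mm towards -x: floor 25 mm above the table, two steel guide rails 60 mm apart inside, 12 mm thick, their tops 40 mm above the table.
- plunger_face (a point): Centre of the underside of the plunger, a disc 56 mm across over x = +65, y = -100 mm of the press frame; 91.5 mm above the table, 71.5 mm with the lever down. The column behind it (70 mm wide) and its arm (50 mm wide, reaching forward to x = +32 mm, 158 to 210 mm above the table) carry it; the stem's top is at 214 mm.
- blank: Plinth blank: two boards (dark below, lighter above) stuck together as one loose bar, 130 (x) x 56 (y) x 46 (z) mm, 0.18 to 0.36 kg. Origin: centre of its underside. It lies in the channel with 2 mm play each side, 40 to 80 mm short of home. Home: its end on the back stop, origin at x = +35, y = -100 mm in the press frame, front face at x = -30 mm.
- lever (a joint): Lever angle in rad: 0 = up (rest), 0.22 = right down on its stop. It springs up when let go. Pressing at the paddle takes about 3 N to start and about 10 N at the stop; the plunger comes down with it.
- lever_pad (a point): Centre of the top face of the lever's paddle, a black plate 36 (x) x 60 (y) x 8 mm at the front end of the lever arm, under the guard's window. At rest 88 mm above the table, at x = 0, y = +100 mm in the press frame; right down it is about 61 mm above the table.
- guard: Fixed guard over the paddle: an aluminium sheet 128 (x) x 154 (y) x 4 mm, top 109 mm above the table, with a window, and thin upright bars at front and sides down to the base. Rear open for the lever arm. Origin: centre of its underside, 25 mm above the table; axes parallel to the press's. Its place over the paddle differs by up to 15 mm in y, 6 mm in x. Not to be touched.
- window (a point): Centre of the guard's window, level with the sheet's top face (109 mm above the table); the window is 84 mm along the guard's x and 104 mm along its y.
- glue: Bystander: white glue bottle, 54 mm across, 150 mm tall, loose, standing beside the press. Origin: centre of its underside.
- figure: Bystander: dark metal figure on a 60 mm square wooden foot, 146 mm tall, loose, standing beside the press. Origin: centre of its underside.
- mug: Bystander: blue mug, 76 mm across plus handle, 85 mm tall, loose, standing beside the press. Origin: centre of its underside.
There are look-alikes about, which are no part of the job. What is shaped like the blank but orange is not meant.

How it is judged:
By the outcome, as a careful person would: the job done as asked, in the order asked, and still so for the second after the job is handed in, while the arm keeps its last pose, push and grip.
It also fails if it takes over 48 s, if anything falls off the work surface, if the arm or the gripper's body presses on something with over 40 N, if the wrist force passes 120 N, or if a joint passes its speed limit or range.

### The arm

A 6-joint arm with a two-finger parallel gripper is mounted at the origin on the work surface. World frame = base frame: x ahead of the robot, y to its left, z up, the work surface at z = 0. Lengths are in m, angles in rad, forces in N, time in s.
With the tool pointing down it reaches from about 0.275 to 0.85 m from the base axis. Payload 19 kg.
Tool frame: the origin (TCP) lies midway between the tips of the shut fingers; the grasp point (between the pads) lies env.pinch_z behind it (env.pinch_z is the distance from the TCP to the grasp point, in m); z points along the fingers, y is the direction in which the jaws open and shut (so a half turn about z gives the same grasp; the last joint's range is limited). The gripper opens to 85 mm and grips with 20 to 120 N. Pads are 22 mm wide; open, the fingers measure 114 mm over their backs; the gripper's body (76 mm by 85 mm) begins 54 mm behind the grasp point. The pads swing forward as they close: fully open they stand 13 mm farther back than shut.
Start: joints at [1.128, 0.15, 1.437, -0, 1.554, -0.134], TCP at [0.175, 0.548, 0.231] pointing down, gripper open.
Joint ranges: [-2.8, 2.8], [-0.68, 2.1], [0.12, 2.68], [-1.39, 4.53], [0.16, 2.79], [-2.81, 2.81]. Speed limits (rad/s): [1.89, 1.89, 2.22, 3.01, 3.01, 3.01].

### API

Orientations are given as a unit quaternion [x, y, z, w].
In Python, from cell import readout, optics, workorder, env gives the robot as it stands.
- The arm moves only by the shell command python3 -m creep 'ROWS' [OPENING] [FORCE]. ROWS is a JSON object of lists of equal length, an entry for each row: "travel": the shift along the tool's x, y, z in cm, a list of three; "angular": the turn, a rotation vector about the tool's x, y, z in degrees, a list of three. A call has 1 to 10 rows; each row shifts and turns the commanded pose from where the row before left it, along the tool's axes as they then stand; what a row does not reach is not made up. A row lasts 1/10 s, in which the tool goes at most 50 mm and 8.59 degrees, less where a joint would pass 70% of its speed; a pose out of reach is approached as far as the arm can. A call is refused whole if a number of a shift passes 5 or a number of a turn 8.59, either way. A call with a gripper value outside its range is refused whole. OPENING is the opening, from 0 (shut) to 1 (fully open), set as the call begins (- or left out, the last holds). The fingers move at their own pace and stop on an object; FORCE is the grip in N (left out, the last holds). Time passes only in rows, so rows that do not move let the fingers close. It gives the time, the measured TCP pose, the force and the opening at its end, in the units of the state.
- readout.observe(): the state, without advancing time (a new reading comes with each control period).
- optics.read_camera(name): name is "scene" or "top" or "wrist"; returns the picture (384x512x3 uint8, red, green, blue); there is no depth.
- optics.camera_model(name): a dict with "fovy" (degrees; the focal length in pixels is half the picture's height over the tangent of half this angle, whatever the lens; pixels are square), "cx", "cy" (the principal point, pixels), "position" and "orientation" of the camera in the world. Camera axes: x right, y up, looking along -z (the intrinsics and any distortion apply to the point x, -y, -z); pixel columns grow to the right and rows downward; lengths in m; the calibration is good to about 2 mm. A picture is of the moment at which its call begins: read the wrist's pose just before it. camera_model takes no time and is no camera call; for the wrist camera it gives the pose at the moment of the call.
- workorder.hand_in(): hands the job in, once; it reports no verdict.
The state is a dict: "clock": time; "q": joint angles; "qd": joint speeds; "joint_efforts": joint torques, N m; "ee_pos": TCP position; "orientation": TCP orientation; "wrist_force": force on the tool from outside, world axes, zero at the start; "moment": the same for the moment, N m; "width": opening from 0.0 (shut) to 1.0 (fully open).
Only numpy, scipy, OpenCV 4.12 (cv2) and the standard library are available. Lean on these libraries where they do the work, as an engineer would, in place of code of your own. Each camera call takes 0.05 s, during which the arm holds its last target.

## Working session

There is one attempt and no reset: what is moved stays moved. The work goes in short steps, Python scripts to look and compute and a shell command to move; the robot and the scene stay as the last step left them, time stands still between calls to the robot, and variables do not carry over. Pictures are saved under pics/ and viewed, and the job is handed in when it is done.

```bash
ls; mkdir -p pics; python3 - <<'E'
from cell import readout, optics, workorder, env
import cv2
print(readout.observe()); print(env.pinch_z)
for n in ["scene","top","wrist"]:
    print(n,optics.camera_model(n))
    im=optics.read_camera(n); cv2.imwrite(f"pics/{n}0.png",im[:,:,::-1])
E
```

```text
pics
{'clock': 0.0, 'q': array([ 1.12803140e+00,  1.50966819e-01,  1.43799345e+00,  1.22296972e-05,
        1.55379899e+00, -1.34032427e-01]), 'qd': array([-0.00162663, -0.00127057, -0.00036209, -0.00148307, -0.0004027 ,
       -0.00182543]), 'joint_efforts': array([ 6.90093875e-03, -7.13057041e+01, -5.70895171e+01,  4.40123067e-04,
        8.77456740e-03, -1.47963988e-04]), 'ee_pos': array([0.1746464 , 0.54759034, 0.2307051 ]), 'orientation': array([ 1.53753996e-01,  9.88108986e-01, -5.57470088e-04, -1.71761764e-04]), 'wrist_force': array([-0.85914667,  0.70408474, -0.75860061]), 'moment': array([-0.00576341,  0.03329111, -0.00607746]), 'width': 0.999032552384698}
0.0187
scene {'fovy': 44.3132983820268, 'cx': 262.12910077609854, 'cy': 191.7834945270198, 'position': array([ 1.34983888, -0.75811978,  1.07470052]), 'orientation': array([0.37855557, 0.1650137 , 0.38340589, 0.82611505])}
top {'fovy': 44.869725804099104, 'cx': 256.1407180294761, 'cy': 193.97865489162365, 'position': array([ 4.33608231e-01, -8.73966541e-04,  1.39132234e+00]), 'orientation': array([ 0.02681045, -0.02702012, -0.70067191,  0.71246753])}
wrist {'fovy': 67.07379584262353, 'cx': 255.21898075385647, 'cy': 193.02552845919388, 'position': array([0.09801025, 0.57271063, 0.37336892]), 'orientation': array([-0.12869295, -0.0936067 ,  0.58186301,  0.79756589])}
```

View pics/scene0.png

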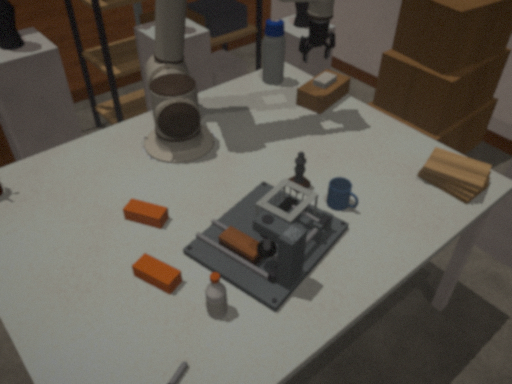

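View pics/top0.png

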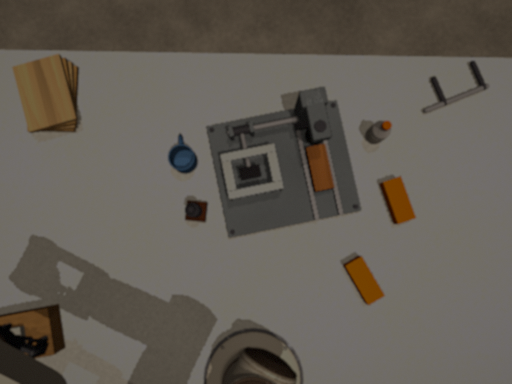

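View pics/wrist0.png

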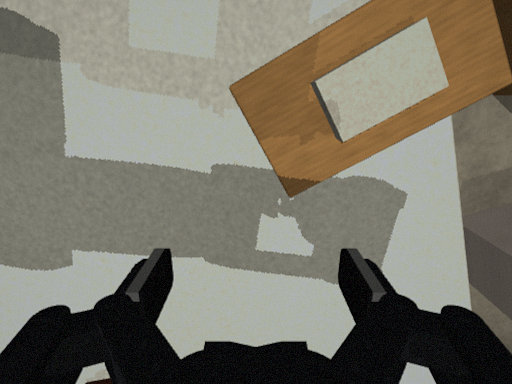

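The top view shows the press at about (285,165) and the orange-brown bar in the channel at (320,167). Two bright orange look-alikes lie at (398,200) and (364,280), outside the press. The bystanders are the glue (378,131), the figure (196,211) and the mug (182,158). Next I'll enlarge the press to confirm the blank.

```bash
cat > h.py <<'E'
import numpy as np, cv2
from scipy.spatial.transform import Rotation as R
def ray(m,px,H=384):
    px=np.atleast_2d(px).astype(float); f=H/2/np.tan(np.radians(m['fovy'])/2)
    d=np.c_[(px[:,0]-m['cx'])/f,-(px[:,1]-m['cy'])/f,-np.ones(len(px))]
    return R.from_quat(m['orientation']).apply(d)
def onplane(m,px,z):
    d=ray(m,px); p=m['position']; return p+d*((z-p[2])/d[:,2])[:,None]
def proj(m,P):
    P=np.atleast_2d(P); f=192/np.tan(np.radians(m['fovy'])/2)
    c=R.from_quat(m['orientation']).inv().apply(P-m['position'])
    return np.c_[m['cx']-f*c[:,0]/c[:,2], m['cy']+f*c[:,1]/c[:,2]]
def tri(ms,pxs):
    A=np.zeros((3,3));b=np.zeros(3);
    L=[]
    for m,px in zip(ms,pxs):
        d=ray(m,px)[0];d/=np.linalg.norm(d);Q=np.eye(3)-np.outer(d,d);A+=Q;b+=Q@m['position'];L.append((Q,m['position']))
    x=np.linalg.solve(A,b); return x,[np.linalg.norm(Q@(x-p)) for Q,p in L]
E
python3 - <<'E'
import cv2
a=cv2.imread('pics/top0.png')[80:245,195:415]; cv2.imwrite('pics/topcrop.png',cv2.resize(a,None,fx=3.6,fy=3.6,interpolation=cv2.INTER_CUBIC))
a=cv2.imread('pics/scene0.png')[170:310,175:365]; cv2.imwrite('pics/scenecrop.png',cv2.resize(a,None,fx=4,fy=4,interpolation=cv2.INTER_CUBIC))
E
```

```text
(no output)
```

View pics/topcrop.png

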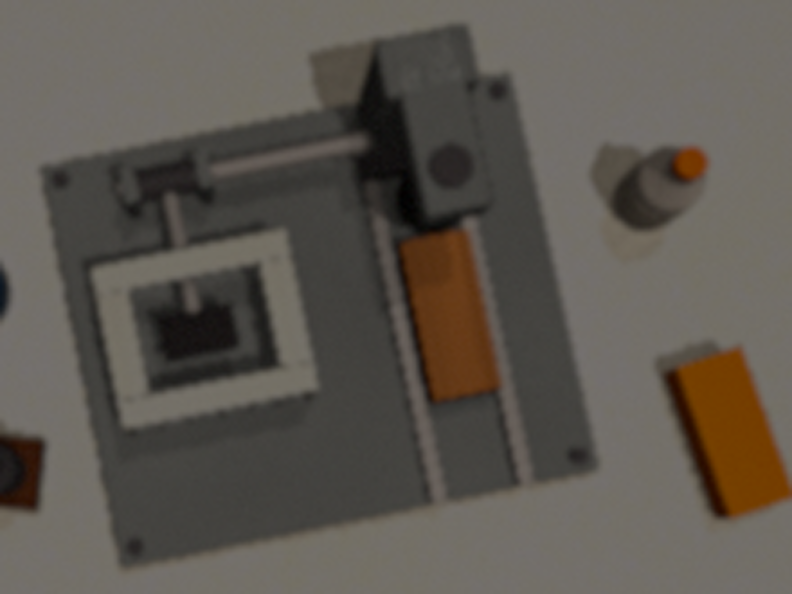

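View pics/scenecrop.png

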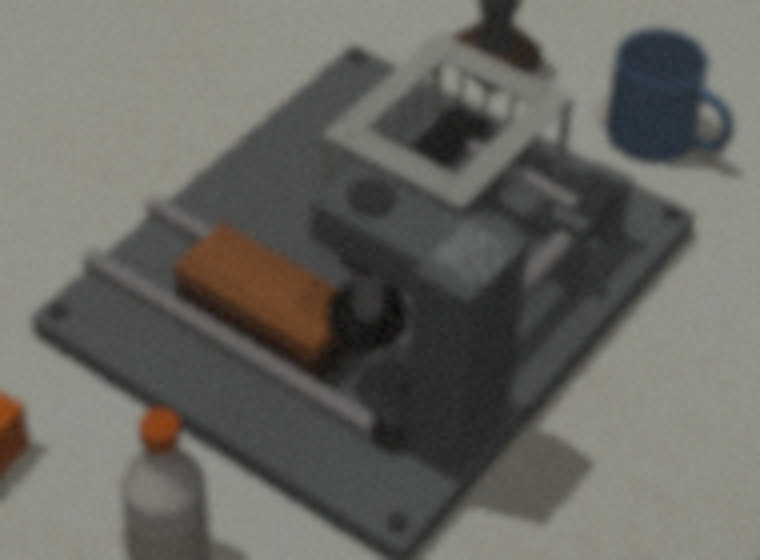

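The crops confirm the target: the bar between the rails at crop (450,315) is brown wood and in the channel, while the look-alike at (728,430) is bright orange and on the table. Now I'll measure.

```bash
cat > m1.py <<'E'
from h import *
from cell import optics
T=optics.camera_model('top'); S=optics.camera_model('scene')
tc=lambda *p: np.array(p)/3.6+[195,80]-0.36
sc=lambda *p: np.array(p)/4.+[175,170]-0.375
# base corners BL,BR,FR,FL
base=onplane(T,tc((42,168),(510,73),(597,468),(122,567)),0.025)
print('sides',[round(np.linalg.norm(base[i]-base[(i+1)%4]),4) for i in range(4)])
c=base.mean(0); ex=(base[0]+base[1]-base[2]-base[3]); yaw1=np.arctan2(ex[1],ex[0]); ey=(base[0]+base[3]-base[1]-base[2]); yaw2=np.arctan2(-ey[0],ey[1])
print('press c',c,np.degrees([yaw1,yaw2]))
yaw=(yaw1+yaw2)/2; Rm=R.from_euler('z',yaw).as_matrix()
topress=lambda P:(np.atleast_2d(P)-[c[0],c[1],0])@Rm
g=onplane(T,tc((88,265),(288,228),(318,388),(125,430)),0.109)
print('guard',topress(g).round(4),topress(g).mean(0))
print('guard z tri', [tri([T,S],[a,b]) for a,b in zip(tc((288,228),(318,388),(125,430)),sc((572,100),(464,204),(328,132)))])
b=onplane(T,tc((432,402),(500,388)),0.071); print('blank front',topress(b).round(4))
for a,s in zip(tc((432,402),(500,388)),sc((222,227),(176,268))):
    x,e=tri([T,S],[a,s]); print('blank tri',topress(x).round(4),np.round(e,4))
for n,px in (('BR',(397,553)),('FL',(352,45)),('FR',(35,320)),('BL',(692,235))):
    print(n,topress(onplane(S,sc(px),.025)).round(4))
E
python3 m1.py
```

```text
sides [np.float64(0.3966), np.float64(0.3353), np.float64(0.3958), np.float64(0.3358)]
press c [ 0.61710881 -0.07845419  0.025     ] [12.51205394 12.65469135]
guard [[ 0.0656  0.1729  0.109 ]
 [ 0.0627  0.0155  0.109 ]
 [-0.0637  0.0184  0.109 ]
 [-0.0656  0.1701  0.109 ]] [-0.00025482  0.09423483  0.109     ]
guard z tri [(array([ 0.68688639, -0.01776818,  0.20212841]), [np.float64(0.04064307894119005), np.float64(0.04064307894119013)]), (array([ 0.59464441, -0.04006701,  0.0483846 ]), [np.float64(0.053742791621415174), np.float64(0.05374279162141504)]), (array([0.4940352 , 0.04037124, 0.00870511]), [np.float64(0.04790312360559878), np.float64(0.04790312360559889)])]
blank front [[-0.0899 -0.0706  0.071 ]
 [-0.0899 -0.1257  0.071 ]]
blank tri [[-0.0901 -0.0722  0.0636]] [0.0008 0.0008]
blank tri [[-0.0895 -0.1267  0.0652]] [0. 0.]
BR [[ 0.1676 -0.2053  0.025 ]]
FL [[-0.168   0.1952  0.025 ]]
FR [[-0.1635 -0.2024  0.025 ]]
BL [[0.179  0.1732 0.025 ]]
```

```bash
python3 - <<'E'
from h import *
exec(open('m1.py').read().split("# base")[0])
print('guard tri z'); 
for a,b in zip(tc((288,228),(318,388),(125,430)),sc((464,204),(328,132),(445,38))): print(tri([T,S],[a,b]))
for n,px,z in (('figure',(196,209),.146),('figfoot',(198,212),.01),('mug',(182,158),.085),('gluecap',(386,126),.15)): print(n,onplane(T,px,z))
E
python3 -m creep '{"travel":[[-2.75,-3.5,-0.3],[-2.75,-3.5,-0.3],[-2.75,-3.5,-0.3],[-2.75,-3.5,-0.3],[-2.75,-3.5,-0.3],[-2.75,-3.5,-0.3],[-2.75,-3.5,-0.3],[-2.75,-3.5,-0.3]],"angular":[[0,0,0],[0,0,0],[0,0,0],[0,0,0],[0,0,0],[0,0,0],[0,0,0],[0,0,0]]}' 1
```

```text
guard tri z
(array([ 0.67526719, -0.04868733,  0.11147968]), [np.float64(0.0011627074233151893), np.float64(0.0011627074233153015)])
(array([ 0.55162842, -0.07347468,  0.109434  ]), [np.float64(0.0011957928295797463), np.float64(0.0011957928295797283)])
(array([0.51852439, 0.07600829, 0.10159251]), [np.float64(0.003010653309602137), np.float64(0.003010653309602095)])
figure [[0.48557232 0.15996132 0.146     ]]
figfoot [[0.48243538 0.17135144 0.01      ]]
mug [[0.63198979 0.21133023 0.085     ]]
gluecap [[ 0.71879429 -0.34899195  0.15      ]]
clock: 0.95
ee_pos: [0.2992, 0.2125, 0.2554]
orientation: [0.154, 0.988, 0.0, 0.0]
wrist_force: [0.5, 0.2, -0.5]
width: 0.997
```

```bash
python3 -m creep '{"travel":[[-2.75,-3.5,-0.3],[-2.75,-3.5,-0.3],[-2.75,-3.5,-0.3],[-2.75,-3.5,-0.3],[-2.75,-3.5,-0.3],[-2.75,-3.5,-0.3],[-2.75,-3.5,-0.3],[-2.75,-3.5,-0.3]],"angular":[[0,0,0],[0,0,0],[0,0,0],[0,0,0],[0,0,0],[0,0,0],[0,0,0],[0,0,0]]}' 1
python3 -m creep '{"travel":[[0,0,0],[0,0,0],[0,0,0],[0,0,0],[0,0,0]],"angular":[[0,0,-7.6],[0,0,-7.6],[0,0,-7.6],[0,0,-7.5],[0,0,0]]}' 1
python3 - <<'E'
from cell import readout, optics
import cv2,pickle
m=optics.camera_model('wrist'); im=optics.read_camera('wrist')
pickle.dump(m,open('w1.pkl','wb')); cv2.imwrite('pics/w1.png',im[:,:,::-1]); print(readout.observe()['q'])
cv2.imwrite('pics/w1b.png',cv2.resize(im[:,:,::-1],(800,600),interpolation=cv2.INTER_CUBIC))
E
```

```text
clock: 1.75
ee_pos: [0.4239, -0.1215, 0.2794]
orientation: [0.154, 0.988, -0.0, 0.0]
wrist_force: [0.3, 0.8, 0.5]
width: 0.999
clock: 2.25
ee_pos: [0.4237, -0.1195, 0.2792]
orientation: [-0.111, 0.994, 0.0, -0.0]
wrist_force: [-0.8, -0.9, -0.0]
width: 1.0
[-4.50073425e-01 -1.46972365e-01  1.63975064e+00 -8.33810192e-05
  1.64905211e+00 -2.23816087e+00]
```

View pics/w1b.png

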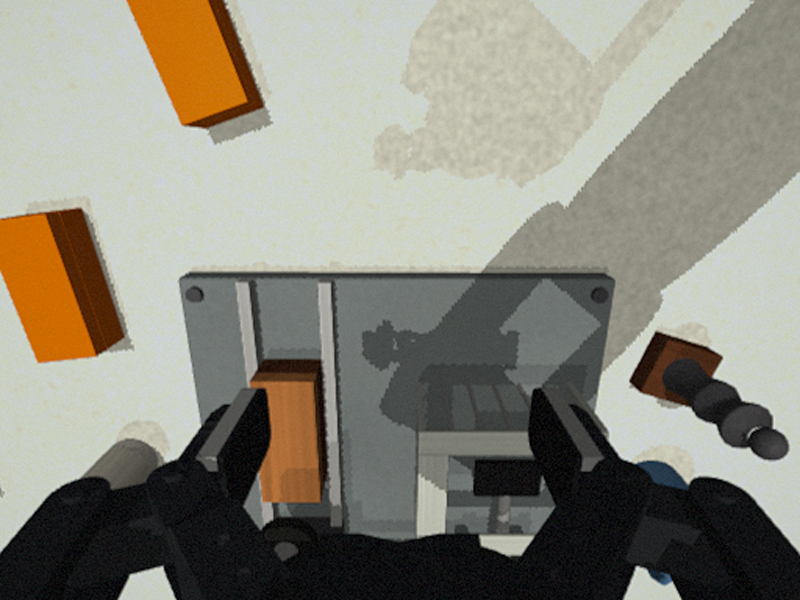

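The wrist view shows the blank's front top edge at about (252–322,375), the rails at (248/326,283), and the base's front edge at row 278. The guard sheet's front right corner is at (418,432), the window's inner corner at (446,455) and the paddle at (474–540,460–496).

```bash
cat > m2.py <<'E'
exec(open('m1.py').read().replace('print','(lambda *a:0)'))
import pickle
W=pickle.load(open('w1.pkl','rb')); s=512/800
w=lambda *p: (np.array(p,float)+.5)*s-.5
yawW=np.degrees(yaw)
E
cat > z.py <<'E'
from m2 import *
print('base front',topress(onplane(W,w((182,278),(613,278)),.025)).round(4))
print('rails inner/outer right',topress(onplane(W,w((256,283),(318,283)),.04)).round(4))
print('guard FR',topress(onplane(W,w((418,432)),.109)).round(4),'win FR',topress(onplane(W,w((446,455)),.109)).round(4))
print('paddle',topress(onplane(W,w((474,460),(540,460),(474,496)),.088)).round(4))
print('blank top',topress(onplane(W,w((252,388),(322,376)),.071)).round(4))
for n,a,b in (('blank FR',(500,388),(252,388)),('blank FL',(432,402),(322,376)),('guardFR',(318,388),(418,432)),('paddleFR',(238,350),(474,460))):
    x,e=tri([T,W],[tc(a)[0] if 0 else tc(a,a)[0],w(b,b)[0]]); print(n,topress(x).round(4),np.round(e,4))
E
python3 z.py
python3 - <<'E'
import cv2
a=cv2.imread('pics/w1.png')[215:340,110:400]; cv2.imwrite('pics/w1c.png',cv2.resize(a,None,fx=2.7,fy=2.7,interpolation=cv2.INTER_CUBIC))
E
```

```text
base front [[-0.1694 -0.1943  0.025 ]
 [-0.1698  0.1969  0.025 ]]
rails inner/outer right [[-0.169  -0.1227  0.04  ]
 [-0.1691 -0.0684  0.04  ]]
guard FR [[-0.0643  0.018   0.109 ]] win FR [[-0.0423  0.0413  0.109 ]]
paddle [[-0.0213  0.0687  0.088 ]
 [-0.0214  0.1267  0.088 ]
 [ 0.0175  0.0707  0.088 ]]
blank top [[-0.0828 -0.1254  0.071 ]
 [-0.0945 -0.0638  0.071 ]]
blank FR [[-0.0901 -0.1221  0.0835]] [0.0013 0.0013]
blank FL [[-0.089  -0.069   0.0603]] [0.0031 0.0031]
guardFR [[-0.0636  0.0182  0.108 ]] [0.0001 0.0001]
paddleFR [[-0.0195  0.0706  0.0849]] [0.0014 0.0014]
```

View pics/w1c.png

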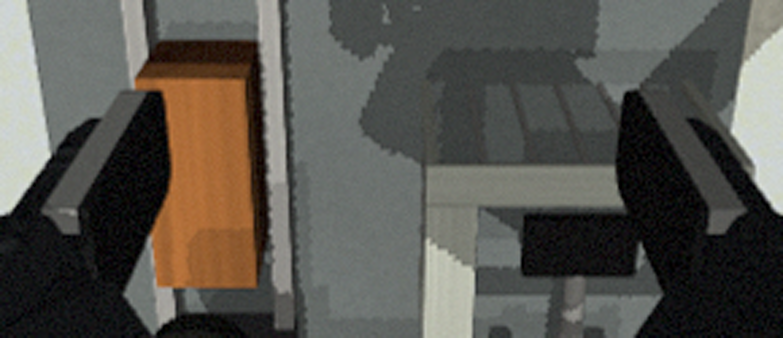

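```bash
python3 -m creep '{"travel":[[-2.4,-3.3,0],[-2.4,-3.3,0],[-2.4,-3.3,0],[0,0,4],[0,0,4],[0,0,4],[0,0,4],[0,0,0]],"angular":[[0,0,0],[0,0,0],[0,0,0],[0,0,0],[0,0,0],[0,0,0],[0,0,0],[0,0,0]]}' 0
cat > pp.py <<'E'
from m2 import *
from cell import readout
o=readout.observe(); print(topress(o['ee_pos']).round(4),o['wrist_force'].round(1),(o['wrist_force']@Rm).round(1),o['width'].round(3),o['clock'])
E
python3 pp.py
python3 - <<'E'
from cell import optics
import cv2
for n in ('wrist','scene'):
    im=optics.read_camera(n)[:,:,::-1]
    if n=='scene': im=cv2.resize(im[150:310,150:370],None,fx=3.6,fy=3.6,interpolation=cv2.INTER_CUBIC)
    cv2.imwrite(f'pics/{n}2.png',im)
E
```

```text
clock: 3.1
ee_pos: [0.5134, -0.1991, 0.1146]
orientation: [-0.108, 0.994, 0.002, -0.003]
wrist_force: [0.1, -0.1, 0.3]
width: 0.002Traceback (most recent call last):
  File "pp.py", line 3, in <module>
    o=readout.observe(); print(topress(o['ee_pos']).round(4),o['wrist_force'].round(1),(o['wrist_force']@Rm).round(1),o['width'].round(3),o['clock'])
                                                                                                                      ^^^^^^^^^^^^^^^^
AttributeError: 'float' object has no attribute 'round'
```

View pics/wrist2.png

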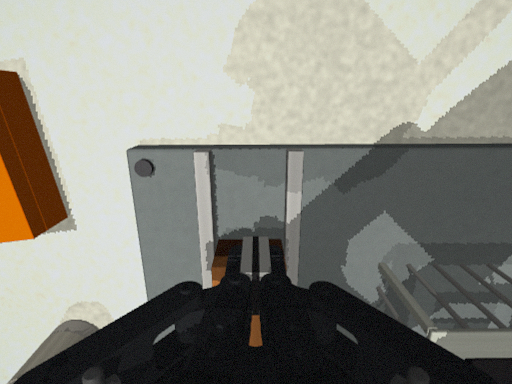

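View pics/scene2.png

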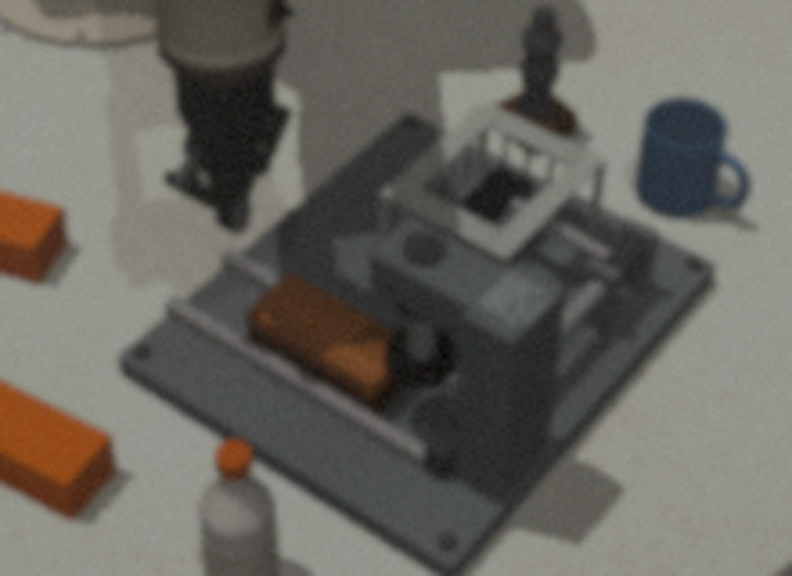

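The shut fingertips at (257,255) sit between the rails at (204) and (295), in front of the blank, and nothing has been disturbed. I'll descend now.

```bash
sed -i "s/,o\['width'\].round(3)//" pp.py; python3 pp.py; python3 -m creep '{"travel":[[0,0,2.5],[0,0,2.5],[0,0,2],[0,0,0]],"angular":[[0,0,0],[0,0,0],[0,0,0],[0,0,0]]}' 0; python3 pp.py
```

```text
[[-0.1255 -0.0969  0.1203]] [ 0.2 -1.1  1.6] [ 0.  -1.1  1.6] 3.2
clock: 3.6
ee_pos: [0.5158, -0.2004, 0.0497]
orientation: [-0.109, 0.994, 0.0, -0.0]
wrist_force: [-0.6, 0.5, 0.2]
width: -0.002
[[-0.1255 -0.0969  0.0497]] [-0.6  0.5  0.2] [-0.4  0.6  0.2] 3.6
```

```bash
python3 -m creep '{"travel":[[-0.5,0,0.5],[-0.5,0,0],[-0.5,0,0],[-0.5,0,0],[-0.5,0,0],[-0.5,0,0],[-0.5,0,0],[-0.5,0,0],[-0.5,0,0],[-0.5,0,0]],"angular":[[0,0,0],[0,0,0],[0,0,0],[0,0,0],[0,0,0],[0,0,0],[0,0,0],[0,0,0],[0,0,0],[0,0,0]]}' 0; python3 pp.py
```

```text
clock: 4.6
ee_pos: [0.5648, -0.1894, 0.0444]
orientation: [-0.11, 0.994, -0.0, -0.0]
wrist_force: [-3.7, -1.0, 3.1]
width: 0.004
[[-0.0753 -0.0969  0.0444]] [-3.7 -1.   3.1] [-3.8 -0.2  3.1] 4.6
```

```bash
python3 -m creep '{"travel":[[-0.5,0,0],[-0.5,0,0],[-0.5,0,0],[-0.4,0,0],[-0.4,0,0]],"angular":[[0,0,0],[0,0,0],[0,0,0],[0,0,0],[0,0,0]]}' 0; python3 pp.py
```

```text
clock: 5.1
ee_pos: [0.5872, -0.1843, 0.0443]
orientation: [-0.11, 0.994, -0.0, -0.0]
wrist_force: [-3.7, 0.1, 3.6]
width: -0.001
[[-0.0523 -0.0968  0.0443]] [-3.7  0.1  3.6] [-3.6  0.9  3.6] 5.1
```

```bash
python3 -m creep '{"travel":[[-0.2,0,0],[-0.2,0,0],[-0.2,0,0],[-0.2,0,0]],"angular":[[0,0,0],[0,0,0],[0,0,0],[0,0,0]]}' 0; python3 pp.py
```

```text
clock: 5.5
ee_pos: [0.5948, -0.1827, 0.0443]
orientation: [-0.11, 0.994, -0.0, -0.0]
wrist_force: [-2.5, -0.6, 1.6]
width: -0.003
[[-0.0445 -0.0969  0.0443]] [-2.5 -0.6  1.6] [-2.5 -0.   1.6] 5.5
```

```bash
python3 -m creep '{"travel":[[-0.1,0,0],[-0.1,0,0],[0,0,0]],"angular":[[0,0,0],[0,0,0],[0,0,0]]}' 0; python3 pp.py
```

```text
clock: 5.8
ee_pos: [0.5968, -0.1822, 0.0443]
orientation: [-0.11, 0.994, -0.0, 0.0]
wrist_force: [-0.5, -0.1, 1.0]
width: 0.003
[[-0.0424 -0.0968  0.0443]] [-0.5 -0.1  1. ] [-0.5  0.1  1. ] 5.8
```

```bash
python3 -m creep '{"travel":[[-0.1,0,0],[-0.1,0,0],[0,0,0]],"angular":[[0,0,0],[0,0,0],[0,0,0]]}' 0; python3 pp.py
```

```text
clock: 6.1
ee_pos: [0.5982, -0.1819, 0.0443]
orientation: [-0.11, 0.994, -0.0, -0.001]
wrist_force: [-7.2, -0.7, 2.3]
width: 0.001
[[-0.041  -0.0969  0.0443]] [-7.2 -0.7  2.3] [-7.2  0.8  2.3] 6.1
```

```bash
python3 -m creep '{"travel":[[-0.1,0,0],[-0.1,0,0],[0,0,0]],"angular":[[0,0,0],[0,0,0],[0,0,0]]}' 0; python3 pp.py
```

```text
clock: 6.4
ee_pos: [0.5983, -0.1819, 0.0443]
orientation: [-0.11, 0.994, 0.0, -0.003]
wrist_force: [-26.1, -4.6, 14.2]
width: -0.002
[[-0.0409 -0.0968  0.0443]] [-26.1  -4.6  14.2] [-26.4   1.2  14.2] 6.4
```

Contact force rose to 26 N with the TCP stopped at press x = -0.041. That is where the home front face (-0.030) should stop it, given the 11 mm finger half-width. I'll back off, rise and look.

```bash
python3 -m creep '{"travel":[[0.5,0,0],[2,0,0],[2.5,0,0],[4,0,0],[0,0,-4],[0,0,-4],[0,0,-4.5],[4,0,-4.5],[4,0,-4.5],[0,0,0]],"angular":[[0,0,0],[0,0,0],[0,0,0],[0,0,0],[0,0,0],[0,0,0],[0,0,0],[0,0,0],[0,0,0],[0,0,0]]}' 0; python3 pp.py
python3 - <<'E'
from cell import optics
import cv2,pickle
for n in ('wrist','scene','top'):
    m=optics.camera_model(n); im=optics.read_camera(n)[:,:,::-1]; cv2.imwrite(f'pics/{n}3raw.png',im)
    if n=='scene': im=cv2.resize(im[170:310,175:365],None,fx=4,fy=4,interpolation=cv2.INTER_CUBIC)
    if n=='wrist': pickle.dump(m,open('w3.pkl','wb')); im=cv2.resize(im,(800,600),interpolation=cv2.INTER_CUBIC)
    cv2.imwrite(f'pics/{n}3.png',im)
E
```

```text
clock: 7.4
ee_pos: [0.4469, -0.2167, 0.2496]
orientation: [-0.109, 0.994, -0.003, 0.003]
wrist_force: [0.7, 0.5, -0.1]
width: -0.001
[[-0.1962 -0.0979  0.2496]] [ 0.7  0.5 -0.1] [ 0.8  0.4 -0.1] 7.4
```

View pics/wrist3.png

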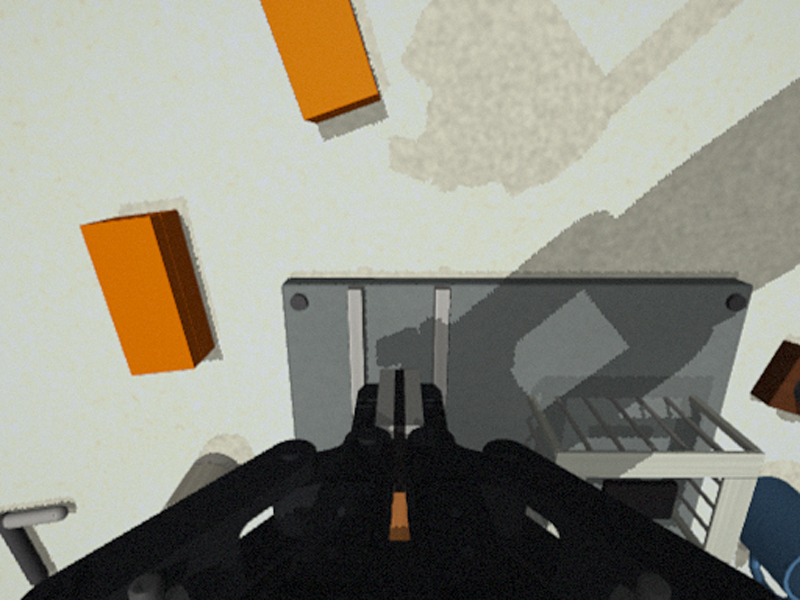

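View pics/scene3.png

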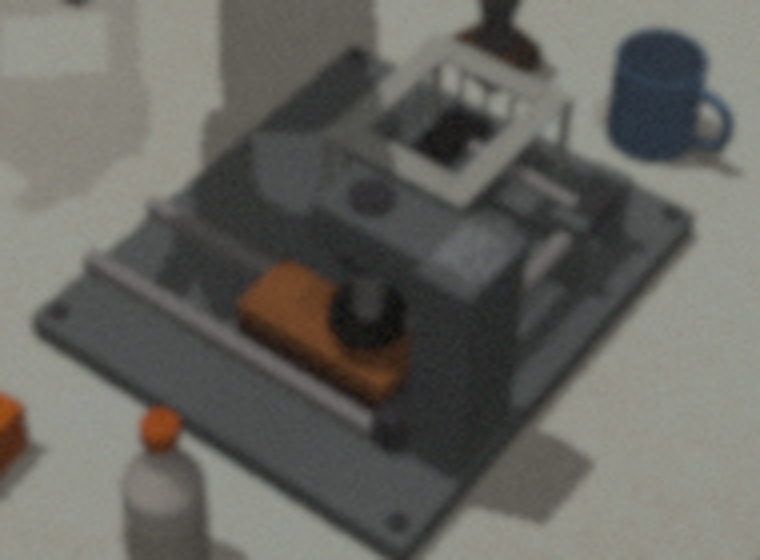

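The blank is now under the plunger, with its front top edge at scene crop (285,265)–(238,303) and its far end at the stop (375,400). The wrist view shows the guard's front edge ending at (762,455) and the paddle at (603–677,482).

```bash
python3 - <<'E'
from m2 import *
print('blank front',topress(onplane(S,sc((285,265),(238,303)),.071)).round(4))
W3=pickle.load(open('w3.pkl','rb'))
print('guard FL',topress(onplane(W3,w((762,455)),.109)).round(4),'winFL',topress(onplane(W3,w((718,478)),.109)).round(4),'paddle',topress(onplane(W3,w((603,480),(677,480)),.088)).round(4))
# before: same method
print('blank front before',topress(onplane(S,sc((222,227),(176,268)),.071)).round(4))
E
```

```text
blank front [[-0.0249 -0.0799  0.071 ]
 [-0.0284 -0.1297  0.071 ]]
guard FL [[-0.0623  0.17    0.109 ]] winFL [[-0.0416  0.1422  0.109 ]] paddle [[-0.0219  0.0672  0.088 ]
 [-0.022   0.1272  0.088 ]]
blank front before [[-0.0859 -0.0781  0.071 ]
 [-0.0857 -0.1307  0.071 ]]
```

```bash
python3 -m creep '{"travel":[[-2.8,2.75,0],[-2.8,2.75,0],[-2.8,2.75,0],[-2.8,2.75,0],[-2.8,2.75,0],[-2.8,2.75,0],[-2.8,2.75,0],[0,0,0]],"angular":[[0,0,0],[0,0,0],[0,0,0],[0,0,0],[0,0,0],[0,0,0],[0,0,0],[0,0,0]]}' 0; python3 pp.py
```

```text
clock: 8.35
ee_pos: [0.5987, 0.0194, 0.2414]
orientation: [-0.112, 0.994, 0.001, -0.001]
wrist_force: [-0.3, -0.4, 0.0]
width: -0.004
[[0.0033 0.0995 0.2414]] [-0.3 -0.4  0. ] [-0.4 -0.3  0. ] 8.35
```

```bash
python3 -m creep '{"travel":[[0,0,3.5],[0,0,3.5],[0,0,3],[0,0,2],[0,0,0],[0,0,0]],"angular":[[0,0,0],[0,0,0],[0,0,0],[0,0,0],[0,0,0],[0,0,0]]}' 0; python3 pp.py
python3 - <<'E'
from cell import optics
import cv2,pickle
for n in ('wrist','scene','top'):
    m=optics.camera_model(n); im=optics.read_camera(n)[:,:,::-1]
    if n=='scene': im=cv2.resize(im[130:290,200:380],None,fx=3.6,fy=3.6,interpolation=cv2.INTER_CUBIC)
    if n=='top': im=cv2.resize(im[80:245,175:395],None,fx=3.6,fy=3.6,interpolation=cv2.INTER_CUBIC)
    cv2.imwrite(f'pics/{n}4.png',im)
E
```

```text
clock: 8.95
ee_pos: [0.5971, 0.0152, 0.1238]
orientation: [-0.11, 0.994, 0.0, -0.001]
wrist_force: [-0.3, 1.0, -0.2]
width: -0.002
[[0.0009 0.0958 0.1238]] [-0.3  1.  -0.2] [-0.1  1.1 -0.2] 8.95
```

View pics/wrist4.png

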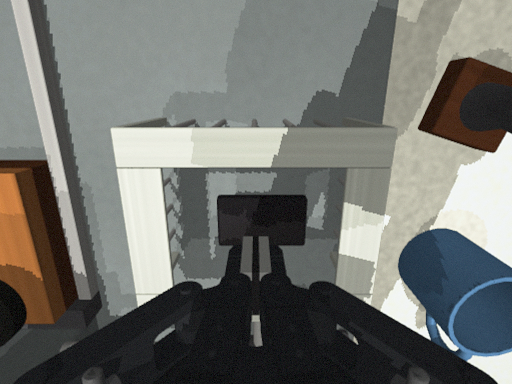

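View pics/scene4.png

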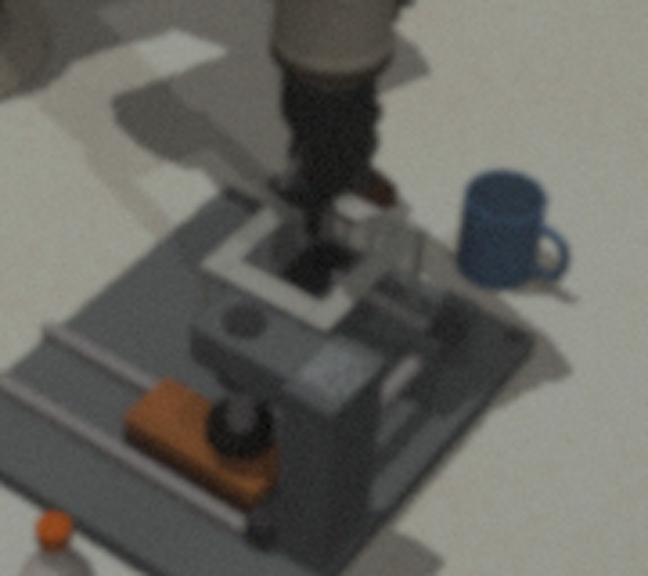

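```bash
python3 - <<'E'
from h import *
from cell import optics,readout
m=optics.camera_model('wrist');o=readout.observe()
Rt=R.from_quat(o['orientation'])
for xp in (0,.011,.02):
  for px in ((240,245),(228,280),(205,284),(190,284),(175,288),(310,284),(330,286),(100,335),(20,384)):
    d=Rt.inv().apply(ray(m,px))[0]; p=Rt.inv().apply(m['position']-o['ee_pos'])
    q=p+d*((xp-p[0])/d[0]); print(xp,px,(q*1000).round(0))
E
python3 - <<'E'
import cv2
a=cv2.imread('pics/wrist4.png')[220:384,100:420]; cv2.imwrite('pics/w4c.png',cv2.convertScaleAbs(cv2.resize(a,None,fx=2.5,fy=2.5,interpolation=cv2.INTER_CUBIC),alpha=2.5,beta=20))
E
```

```text
0 (240, 245) [ 0. -8.  6.]
0 (228, 280) [  0. -12. -28.]
0 (205, 284) [  0. -23. -31.]
0 (190, 284) [  0. -29. -31.]
0 (175, 288) [  0. -35. -34.]
0 (310, 284) [  0.  25. -31.]
0 (330, 286) [ -0.  34. -32.]
0 (100, 335) [  0. -55. -60.]
0 (20, 384) [  0. -69. -79.]
0.011 (240, 245) [ 11.  -7. -15.]
0.011 (228, 280) [ 11. -11. -44.]
0.011 (205, 284) [ 11. -19. -46.]
0.011 (190, 284) [ 11. -25. -46.]
0.011 (175, 288) [ 11. -30. -49.]
0.011 (310, 284) [ 11.  22. -46.]
0.011 (330, 286) [ 11.  29. -48.]
0.011 (100, 335) [ 11. -48. -72.]
0.011 (20, 384) [ 11. -60. -88.]
0.02 (240, 245) [ 20.  -6. -31.]
0.02 (228, 280) [ 20.  -9. -56.]
0.02 (205, 284) [ 20. -17. -59.]
0.02 (190, 284) [ 20. -22. -59.]
0.02 (175, 288) [ 20. -26. -61.]
0.02 (310, 284) [ 20.  19. -59.]
0.02 (330, 286) [ 20.  25. -60.]
0.02 (100, 335) [ 20. -41. -81.]
0.02 (20, 384) [ 20. -52. -95.]
```

View pics/w4c.png

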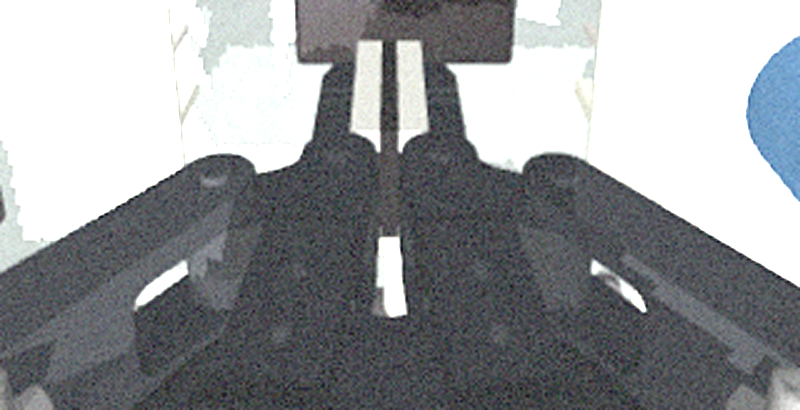

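The fingers at col 256 are centred in the window (cols 162–345), with the paddle at 218–306. The knuckles are about ±30 mm wide at sheet level when fully down, against a ±50 mm window, so there is clearance. I'll press now.

```bash
python3 -m creep '{"travel":[[0,0,1.0],[0,0,1.0],[0,0,1.0],[0,0,0.5],[0,0,0.5],[0,0,0.3],[0,0,0.3],[0,0,0.3],[0,0,0.3],[0,0,0]],"angular":[[0,0,0],[0,0,0],[0,0,0],[0,0,0],[0,0,0],[0,0,0],[0,0,0],[0,0,0],[0,0,0],[0,0,0]]}' 0; python3 pp.py
```

```text
clock: 10.1
ee_pos: [0.5966, 0.0151, 0.0719]
orientation: [-0.11, 0.994, -0.0, -0.001]
wrist_force: [-7.8, 0.0, 8.6]
width: 0.001
[[0.0004 0.0957 0.0719]] [-7.8  0.   8.6] [-7.6  1.7  8.6] 10.1
```

```bash
python3 -m creep '{"travel":[[0,0,0.2],[0,0,0.2],[0,0,0.2],[0,0,0.1],[0,0,0]],"angular":[[0,0,0],[0,0,0],[0,0,0],[0,0,0],[0,0,0]]}' 0; python3 pp.py
```

```text
clock: 10.6
ee_pos: [0.5969, 0.0151, 0.0653]
orientation: [-0.11, 0.994, -0.0, -0.0]
wrist_force: [-6.2, -0.6, 10.7]
width: 0.001
[[0.0007 0.0957 0.0653]] [-6.2 -0.6 10.7] [-6.2  0.8 10.7] 10.6
```

```bash
python3 -m creep '{"travel":[[0,0,0.1],[0,0,0.1],[0,0,0.1],[0,0,0]],"angular":[[0,0,0],[0,0,0],[0,0,0],[0,0,0]]}' 0; python3 pp.py
```

```text
clock: 11.0
ee_pos: [0.5972, 0.0151, 0.0625]
orientation: [-0.11, 0.994, -0.0, 0.0]
wrist_force: [-5.5, 0.2, 11.0]
width: -0.002
[[0.0009 0.0957 0.0625]] [-5.5  0.2 11. ] [-5.3  1.4 11. ] 11.0
```

```bash
python3 -m creep '{"travel":[[0,0,0.1],[0,0,0.1],[0,0,0]],"angular":[[0,0,0],[0,0,0],[0,0,0]]}' 0; python3 pp.py
```

```text
clock: 11.3
ee_pos: [0.5973, 0.0151, 0.0615]
orientation: [-0.11, 0.994, -0.0, 0.0]
wrist_force: [-10.0, 1.0, 22.8]
width: 0.0
[[0.0011 0.0957 0.0615]] [-10.    1.   22.8] [-9.6  3.1 22.8] 11.3
```

```bash
python3 -m creep '{"travel":[[0,0,0.05],[0,0,0],[0,0,0],[0,0,0]],"angular":[[0,0,0],[0,0,0],[0,0,0],[0,0,0]]}' 0; python3 pp.py
python3 - <<'E'
from cell import optics
import cv2
for n in ('wrist','scene'):
    im=optics.read_camera(n)[:,:,::-1]
    if n=='scene': im=cv2.resize(im[130:290,200:380],None,fx=3.6,fy=3.6,interpolation=cv2.INTER_CUBIC)
    cv2.imwrite(f'pics/{n}5.png',im)
E
python3 pp.py
```

```text
clock: 11.7
ee_pos: [0.5974, 0.0151, 0.0614]
orientation: [-0.11, 0.994, -0.0, 0.001]
wrist_force: [-12.1, 1.1, 25.7]
width: 0.004
[[0.0011 0.0956 0.0614]] [-12.1   1.1  25.7] [-11.5   3.7  25.7] 11.7
[[0.0011 0.0956 0.0614]] [-11.9   1.3  26.9] [-11.4   3.9  26.9] 11.8
```

View pics/wrist5.png

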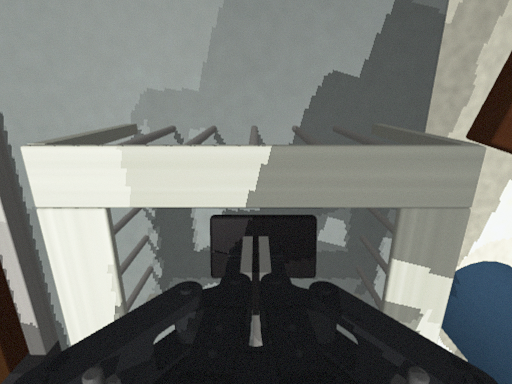

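View pics/scene5.png

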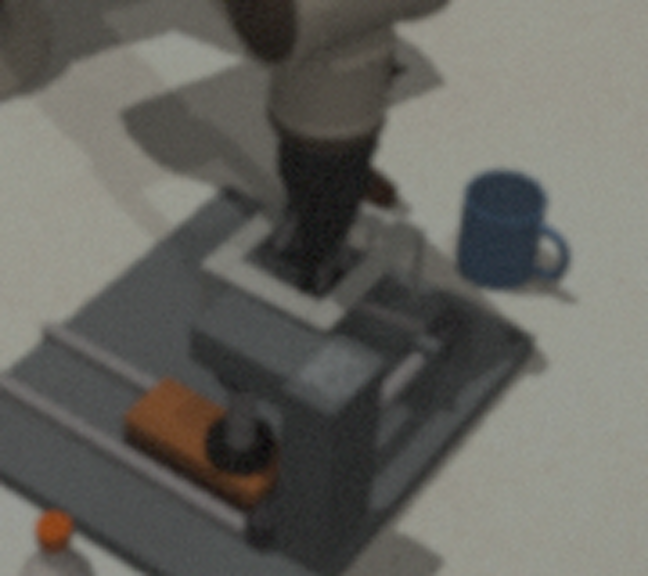

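The plunger has dropped (scene crop row 425 to 445), the paddle at (263,245) is down, and the fingers and knuckles clear the window edges (cols 110–385). The force is stiff at 26 N with the TCP at z = 0.0614, which is the stop.

```bash
python3 -c "
from cell import workorder; print(workorder.hand_in())"; python3 pp.py
```

```text
the job is handed in; nothing more can be done
None
the job is handed in; nothing more can be done
```

I pushed the blank home against the back stop, then pressed the lever right down through the guard window. I handed in at 11.8 s with the fingers still holding the lever down.

- **Blank:** I slid it about 59 mm along the channel with shut fingertips. It stopped dead at 26 N with the fingertips at press x = -41 mm, where a home front face at -30 mm should stop them. The scene camera put the front face at about -27 mm; its reading before the push was about 4 mm too far along as well.
- **Lever:** The fingertips stopped at 61.4 mm above the table with about 26 N upward force, well above the 10 N needed. An extra 0.5 mm of command moved them only 0.1 mm. The last scene picture shows the plunger lowered onto the blank.
- **Guard and bystanders:** The fingers sat near the middle of the window, and the last pictures show clear space between the gripper and the window's visible front and side edges. I could not see the rear edge in those pictures, so that clearance rests on the measured position. I kept clear of the glue bottle, the figure and the mug, and saw none of them move.
- **Disagreement:** The lever press also showed about 11 N pushing horizontally toward the press's front. I put this down to the tilted paddle.
- **Measurement errors:** Two quick height measurements of the blank's front corners, using the top and wrist cameras, were about 11 to 12 mm off. They came from badly picked corners, so I used the consistent plane measurements instead.

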